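# Gang-press tag blanks in the pedal press

## Robot

A 6-joint arm with a two-finger parallel gripper is mounted at the origin on the work surface. World frame = base frame: x ahead of the robot, y to its left, z up, the work surface at z = 0. Lengths are in mm, angles in rad, forces in N, time in s.
With the tool pointing down it reaches from about 325 to 775 mm from the base axis. Payload 5.5 kg.
Tool frame: the origin (TCP) lies at the very end of the fingers, on their centre line; the grasp point (between the pads) lies 19 mm behind it; z points along the fingers, x is the direction in which the jaws open and shut, and the axes are right-handed (so a half turn about z gives the same grasp; the last joint's range is limited). The gripper opens to 88 mm and grips with 3 to 60 N. Pads are 20 mm wide; open, the fingers measure 115 mm over their backs; the gripper's body (75 mm by 178 mm) begins 61 mm behind the grasp point.
Start: joints at [-1.324, 0.091, 1.231, -0, 1.82, -0.057], TCP at [179.489, -572.538, 222.631] pointing down, gripper open.
Joint ranges: [-2.87, 2.87], [-0.86, 2.18], [0.17, 2.46], [-1.51, 4.65], [0.06, 2.69], [-2.65, 2.65]. Speed limits (rad/s): [2.57, 2.57, 3.01, 3.14, 3.14, 3.14].

## Interface

Orientations are given as a unit quaternion [w, x, y, z].
In Python, from workcell import * gives the robot as it stands.
- The arm moves only by the tool carry_out, never from a script. Its argument "deltas" is a list that holds one entry, the list of rows, each a list of 7 numbers: the shift along the world's x, y, z scaled (see below), then the turn, a rotation vector about the world's x, y, z scaled (see below), then the closure, from 0 (fully open) to 1 (shut). A call has 1 to 20 rows; each row is the pose to reach, as a shift and turn from the pose commanded when the call began; what a row does not reach only later rows make up. The controller multiplies each number of a shift by 0.5 m and each number of a turn by 45 degrees. A row lasts 1/10 s, in which the tool goes at most 50 mm and 8.59 degrees, less where a joint would pass 70% of its speed; a pose out of reach is approached as far as the arm can. A call with a number of a shift or a turn outside -1 to 1 is refused whole. A call with a gripper value outside its range is refused whole. The fingers move at their own pace and stop on an object; "grip_force" is the grip in N (left out, the last holds). Time passes only in rows, so rows that repeat a pose let the fingers close. It gives the time, the measured TCP pose, the force and the opening at its end, in the units of the state.
- read_state(): the state, without advancing time (a new reading comes with each control period).
- get_image(name): name is "scene" or "top"; returns the picture (480x640x3 uint8, blue, green, red); there is no depth.
- camera_model(name): a dict with "fx", "fy", "cx", "cy" (pixels), "rvec" (rotation vector, rad) and "tvec" (3), from world to camera coordinates, as OpenCV has them. Camera axes: x right, y down, z forward; pixel columns grow to the right and rows downward; lengths in mm; the calibration is good to about 2 mm. A picture is of the moment at which its call begins. camera_model takes no time and is no camera call.
- job_done(): hands the job in, once; it reports no verdict.
The state is a dict: "t": time; "joint_positions": joint angles; "joint_velocities": joint speeds; "joint_efforts": joint torques, N m; "position": TCP position; "ee_rot": TCP orientation; "contact_force": force on the tool from outside, world axes, zero at the start; "torque": the same for the moment, N m; "grip_width": opening from 0.0 (shut) to 1.0 (fully open).
Only numpy, scipy, OpenCV 4.12 (cv2) and the standard library are available. Lean on these libraries where they do the work, as an engineer would, in place of code of your own. Each camera call takes 0.05 s, during which the arm holds its last target.

## Task

Slide every aluminium tag blank from the rubber mat into a bay of its own in the green press, each pushed fully home against the back stop, then press the pedal right down to its stop, hold it there for about three seconds with all the blanks home, and let it come back up. Then take all the blanks out and lay them flat inside the grey metal tray. Do not disturb the spray bottle, the tape roll or the brush.

Things in the scene. Friction and masses are not known exactly. Their poses are not given: they have to be found in the camera images.
- blank1: flat aluminium tag blank, a plain bar 150 long (its x) x 30 wide (its y) x 8 thick (its z) mm, 100 g; origin at the centre of its underside. All blanks are alike, two or three are present; they start lying flat on the black rubber mat. Either end may go into the press
- blank2: flat aluminium tag blank, a plain bar 150 long (its x) x 30 wide (its y) x 8 thick (its z) mm, 100 g; origin at the centre of its underside. All blanks are alike, two or three are present; they start lying flat on the black rubber mat. Either end may go into the press
- blank3: flat aluminium tag blank, a plain bar 150 long (its x) x 30 wide (its y) x 8 thick (its z) mm, 100 g; origin at the centre of its underside. All blanks are alike, two or three are present; they start lying flat on the black rubber mat. Either end may go into the press
- press: green bench marking press, fixed, 210 wide x 100 deep x 142 mm high, with three bays side by side that open towards the robot. Origin on the bench under the middle of the mouth face; x points into the bays, z up. The die plate above the bays begins at the mouth face and its top is at 56 mm; the crown (142 mm high) begins 50 mm behind the mouth face
- bay1_mouth (a point): middle of the floor of bay 1 (bay 1 is next to the pedal) at the mouth face, 30 mm above the bench, axes as the press. Bay 34 mm wide, 14 high, ending at a back stop 55 mm beyond the mouth: a blank fully home stands 95 mm out (its centre 20 mm before the mouth). A feed tongue 16 mm wide, level with the bay floor, reaches 98 mm out of the mouth and carries the blank
- bay2_mouth (a point): middle of the floor of bay 2 (bay 1 is next to the pedal) at the mouth face, 30 mm above the bench, axes as the press. Bay 34 mm wide, 14 high, ending at a back stop 55 mm beyond the mouth: a blank fully home stands 95 mm out (its centre 20 mm before the mouth). A feed tongue 16 mm wide, level with the bay floor, reaches 98 mm out of the mouth and carries the blank
- bay3_mouth (a point): middle of the floor of bay 3 (bay 1 is next to the pedal) at the mouth face, 30 mm above the bench, axes as the press. Bay 34 mm wide, 14 high, ending at a back stop 55 mm beyond the mouth: a blank fully home stands 95 mm out (its centre 20 mm before the mouth). A feed tongue 16 mm wide, level with the bay floor, reaches 98 mm out of the mouth and carries the blank
- pedal (a joint): hinged spring pedal at the right-hand side (-y of the press) with a black ribbed rubber pad 70 x 54 mm: 0 rad up at rest, 0.28 rad down on its stop; about 5 N at the pad to start it, 13 N to hold it down; it springs back by itself
- pedal_pad (a point): point on the upper face of the pedal's pad, 95 mm before the hinge; 69 mm above the bench when up, about 27 mm lower when the pedal is on its stop
- tray: low open grey sheet-metal tray, fixed, 210 (x) x 250 (y) x 18 mm high outside, walls and floor 4 mm thick; origin at the centre of its underside
- mat: black rubber mat, fixed, 220 (x) x 280 (y) x 5 mm thick, on which the blanks start; origin at the centre of its underside
- spray: clear spray bottle, 68 mm diameter, 190 mm tall, bystander; origin at the centre of its underside
- tape: roll of paper tape lying flat, 100 mm diameter, 30 mm high, bystander; origin at the centre of its underside
- brush: bench brush, bystander, lying on the bench; its origin on its underside
There are look-alikes about, which are no part of the job. Leave any blue look-alike of the blank1 alone.

How it is judged:
By the outcome, as a careful person would: the job done as asked, in the order asked, and still so for the second after the job is handed in, with the robot touching nothing.
Of blank1, blank2, blank3 only 2 to 3 are there at a start; the rules pass over those that are not, and their reading is None.
At some moment in a run one of blank1, blank2, blank3 may be knocked a few centimetres aside while the robot is not near it.
Once in a run the grip may slacken for a moment while it holds something.
It also fails if it takes over 210 s, if anything falls off the work surface, if the arm or the gripper's body presses on something with over 40 N, if the wrist force passes 120 N, or if a joint passes its speed limit or range.

## Working session

There is one attempt and no reset: what is moved stays moved. The work goes in short steps, Python scripts to look and compute and a tool call to move; the robot and the scene stay as the last step left them, time stands still between calls to the robot, and variables do not carry over. Pictures are saved under pics/ and viewed, and the job is handed in when it is done.

Besides the shell and the picture viewer there is one more tool, called after "Emit:" as a command line: name --argument value ..., lists and objects as JSON in quotes. carry_out: Moves the arm, as the interface text tells. Its arguments: {"type":"object","properties":{"deltas":{"type":"array"},"grip_force":{"type":"number"}},"required":["deltas"]}

```bash
mkdir -p pics; ls; python3 - <<'E'
from workcell import *
import cv2
for n in ("scene","top"):
    cv2.imwrite(f"pics/{n}0.png",get_image(n)); print(n,camera_model(n))
print(read_state())
E
```

```text
pics
scene {'fx': 436.608662468061, 'fy': 436.608662468061, 'cx': 315.4752048680032, 'cy': 237.67044696358099, 'rvec': array([ 2.17952718,  1.54808062, -0.4265393 ]), 'tvec': array([-235.87255522, -343.92014332, 1524.26839625])}
top {'fx': 483.2121702715506, 'fy': 483.2121702715506, 'cx': 319.6889630173318, 'cy': 248.13221750720115, 'rvec': array([ 2.17710241, -2.17902473,  0.07664251]), 'tvec': array([  86.69214296,  479.42660684, 1361.74039309])}
{'t': 0.1, 'joint_positions': array([-1.32372087e+00,  9.17917477e-02,  1.23174209e+00,  1.72280469e-05,
        1.81976522e+00, -5.66909587e-02]), 'joint_velocities': array([-0.00119749, -0.0010707 , -0.00252944, -0.0016553 , -0.00121645,
       -0.00073587]), 'joint_efforts': array([ 3.51308110e-03, -4.47855806e+01, -4.07571316e+01,  7.01081310e-02,
        2.84413534e-02, -1.17514815e-04]), 'position': array([ 179.41819558, -572.28675512,  221.62823399]), 'ee_rot': array([-5.49668128e-04,  8.05952662e-01, -5.91979373e-01, -6.52598848e-04]), 'contact_force': array([ 0.38861009,  0.4909047 , -0.43963495]), 'torque': array([ 0.05089392, -0.01734108,  0.01578987]), 'grip_width': 1.000114619788376}
```

View pics/scene0.png

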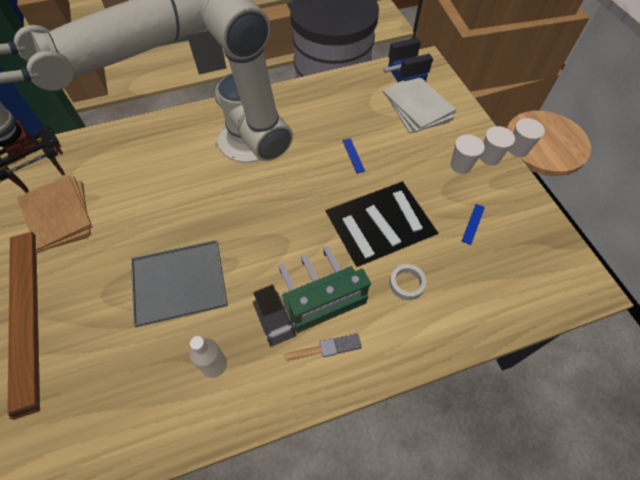

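View pics/top0.png

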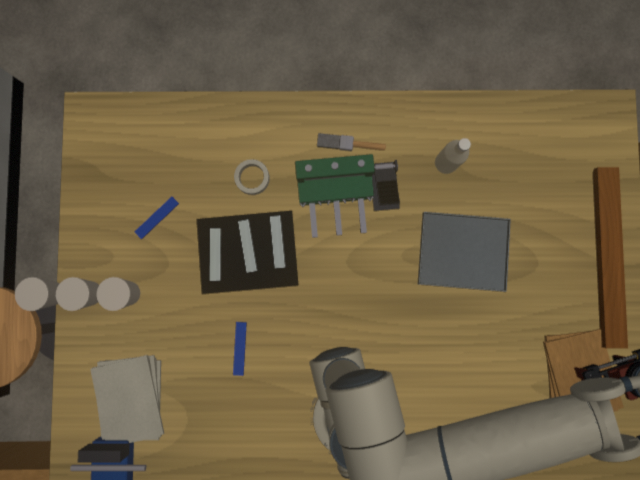

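The top view shows three silver bars on the black mat, centred at about (214,254), (247,246) and (278,242). Things that could be mistaken for them are the blue bars at (157,217) and (240,348), and the grey feed tongues at (314,220), (338,217) and (362,215). I choose the three silver bars on the mat and will check them in a close crop.

```bash
cat > h.py <<'E'
from workcell import *
import cv2, numpy as np
def px2w(name,u,v,z):
    c=camera_model(name);R,_=cv2.Rodrigues(np.array(c['rvec']));t=np.array(c['tvec']).reshape(3)
    d=R.T@np.array([(u-c['cx'])/c['fx'],(v-c['cy'])/c['fy'],1.]);o=-R.T@t
    return o+d*(z-o[2])/d[2]
def w2px(name,p):
    c=camera_model(name);R,_=cv2.Rodrigues(np.array(c['rvec']));q=R@np.array(p,float)+np.array(c['tvec']).reshape(3)
    return c['fx']*q[0]/q[2]+c['cx'],c['fy']*q[1]/q[2]+c['cy']
def crop(name,u0,v0,w,h,s,fn,im=None):
    im=get_image(name) if im is None else im
    c=cv2.resize(im[v0:v0+h,u0:u0+w],None,fx=s,fy=s,interpolation=cv2.INTER_CUBIC)
    cv2.imwrite(fn,c)
    return im
def blanks(name,im,z=13,roi=None,minA=250):
    g=cv2.cvtColor(im,cv2.COLOR_BGR2HSV)
    m=((g[...,1]<60)&(g[...,2]>120)).astype(np.uint8)
    if roi:
        k=np.zeros_like(m);u,v,w,h=roi;k[v:v+h,u:u+w]=1;m*=k
    out=[]
    for c in cv2.findContours(m,cv2.RETR_EXTERNAL,cv2.CHAIN_APPROX_NONE)[0]:
        if cv2.contourArea(c)<minA: continue
        P=np.array([px2w(name,u,v,z)[:2] for u,v in c[:,0]],np.float32)
        r=cv2.minAreaRect(P);b=cv2.boxPoints(r)
        e=b[1]-b[0];f=b[2]-b[1];e=e if np.hypot(*e)>np.hypot(*f) else f
        out.append((np.round(r[0],1),np.round(r[1],1),round(float(np.degrees(np.arctan2(e[1],e[0])))%180,1)))
    return out
E
python3 - <<'E'
from h import *
im=cv2.imread('pics/top0.png')
crop("top",190,200,120,100,6,'pics/c_mat.png',im)
crop("top",285,130,130,120,5,'pics/c_press.png',im)
print(blanks("top",im,13,(195,205,105,95)))
im=cv2.imread('pics/scene0.png')
print(blanks("scene",im,13,(320,175,120,95)))
crop("scene",240,230,140,120,5,'pics/c_press_s.png',im)
E
```

```text
[(array([463.7, 388.5]), array([144.4,  26. ]), 0.9), (array([488.1, 295.6]), array([146.2,  28.4]), 10.0), (array([499.9, 209.5]), array([145.2,  28.4]), 5.8)]
[(array([497.9, 210.4]), array([150.3,  31.1]), 6.0), (array([486.3, 296.3]), array([150.1,  30.8]), 9.9), (array([462.3, 389.7]), array([150.2,  32.1]), 0.2)]
```

View pics/c_mat.png

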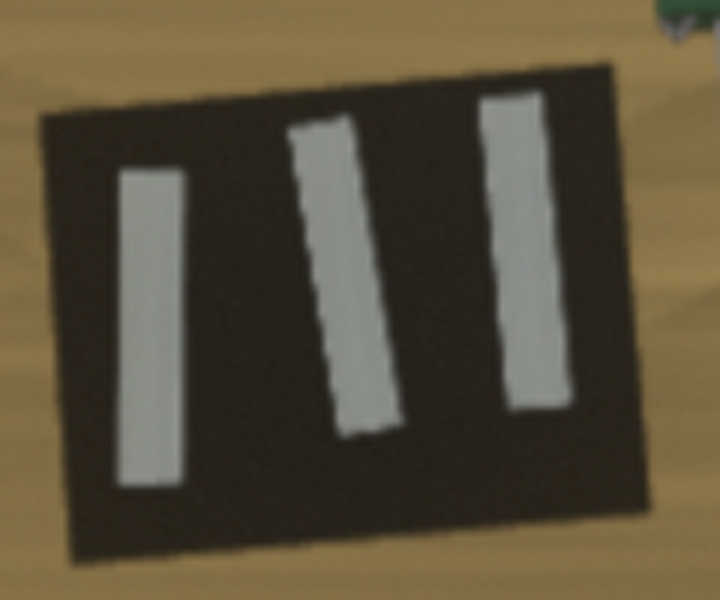

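View pics/c_press.png

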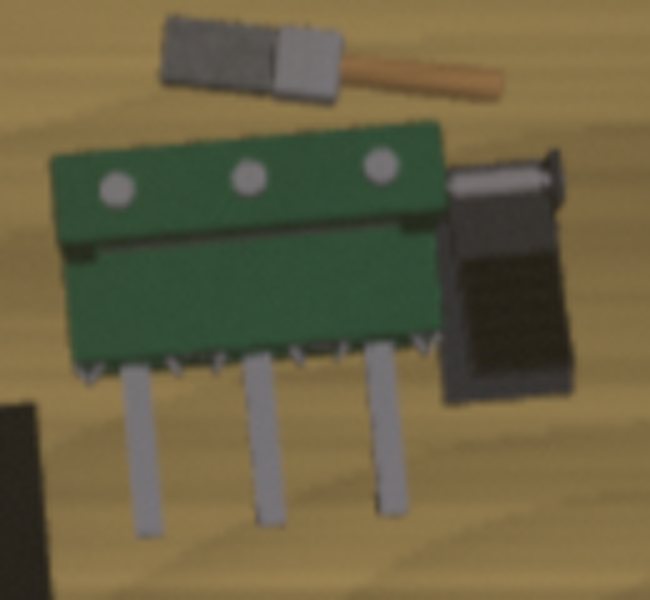

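View pics/c_press_s.png

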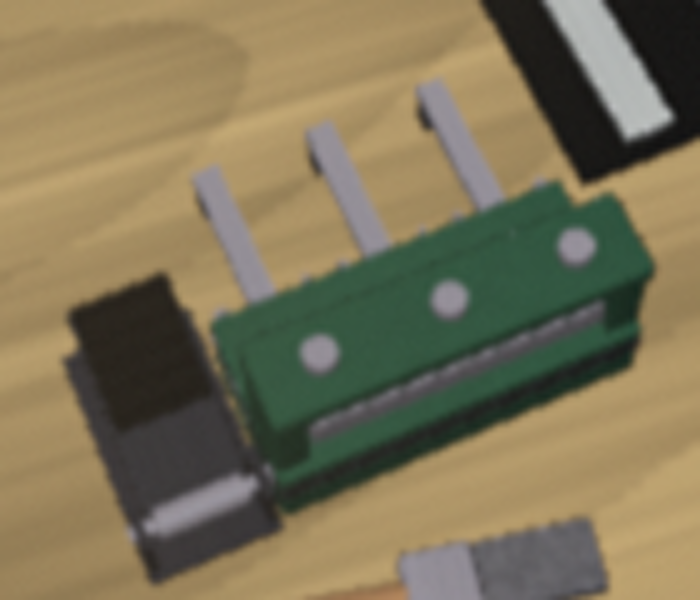

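The crop confirms three plain silver bars and no blue ones. In the press crop, the tongue tips are at (149,534), (271,522) and (394,512), and the pedal is on the right at (515,310). Next I fit the press pose.

```bash
python3 - <<'E'
from h import *
from scipy.optimize import least_squares
def cp(o,p,s=5): return np.array([o[0]+(p[0]+.5)/s-.5,o[1]+(p[1]+.5)/s-.5])
T=(285,130);S=(240,230)
obs=[("top",cp(T,(149,535)),(-98,'b3',30)),("top",cp(T,(271,523)),(-98,'b2',30)),("top",cp(T,(394,514)),(-98,'b1',30)),
("top",cp(T,(52,157)),(100,105,142)),("top",cp(T,(440,121)),(100,-105,142)),("top",cp(T,(62,244)),(50,105,142)),("top",cp(T,(446,210)),(50,-105,142)),
("top",cp(T,(74,364)),(0,105,56)),("top",cp(T,(440,334)),(0,-105,56)),
("scene",cp(S,(204,171)),(-98,'b1',30)),("scene",cp(S,(319,126)),(-98,'b2',30)),("scene",cp(S,(429,82)),(-98,'b3',30)),
("scene",cp(S,(285,432)),(100,-105,142)),("scene",cp(S,(653,268)),(100,105,142)),("scene",cp(S,(243,352)),(50,-105,142)),("scene",cp(S,(612,195)),(50,105,142))]
for use in (("top",),("scene",),("top","scene")):
  def f(p,full=False):
    x,y,a,s,off=p;c,n=np.cos(a),np.sin(a);r=[]
    for cam,uv,q in obs:
        if cam not in use: continue
        yy=q[1] if not isinstance(q[1],str) else off+{'b1':-s,'b2':0,'b3':s}[q[1]]
        w=(x+c*q[0]-n*yy,y+n*q[0]+c*yy,q[2])
        r+=list(np.array(w2px(cam,w))-uv)
    return np.array(r)
  s=least_squares(f,[600,0,.08,70,0],loss='soft_l1')
  print(use,np.round(s.x,3),np.degrees(s.x[2]));print(np.round(f(s.x).reshape(-1,2),1).tolist())
# tray, mat, pedal
for n,q,z in [("tray",[(423,213),(509,219),(505,291),(419,284)],18),("pad",[(285+460/5,130+258/5),(285+555/5,130+252/5),(285+572/5,130+355/5),(285+475/5,130+373/5)],69)]:
    P=np.array([px2w("top",u,v,z)[:2] for u,v in q]);print(n,np.round(P,0).tolist(),P.mean(0))
E
```

```text
('top',) [ 6.13413e+02  3.99670e+01  8.50000e-02  6.98260e+01 -1.08000e-01] 4.852094758460782
[[0.0, 0.6], [0.1, 0.9], [0.0, 0.6], [-1.0, -1.3], [0.6, -0.9], [-1.5, -0.1], [1.2, -0.1], [-0.6, 0.2], [0.8, -0.2]]
('scene',) [6.15586e+02 3.85390e+01 1.06000e-01 7.07330e+01 4.94400e+00] 6.076757476692232
[[0.4, 1.2], [0.1, 0.8], [0.3, 0.4], [-1.8, 0.7], [1.7, -0.8], [-1.7, -1.0], [0.3, -2.4]]
('top', 'scene') [6.14209e+02 3.93770e+01 9.10000e-02 7.01580e+01 1.85900e+00] 5.194182061449727
[[-0.4, 0.5], [-0.2, 0.6], [-0.2, 0.2], [-1.0, -1.3], [0.6, -1.4], [-1.3, -0.1], [1.3, -0.6], [-0.4, 0.2], [1.0, -0.7], [0.1, 0.5], [-0.3, 0.5], [-0.1, 0.6], [-2.5, -0.3], [1.5, -0.6], [-2.1, -2.0], [0.4, -2.4]]
tray [[580.0, -210.0], [563.0, -456.0], [357.0, -438.0], [377.0, -196.0]] [ 469.34586058 -325.11675379]
pad [[661.0, -74.0], [664.0, -126.0], [606.0, -135.0], [596.0, -81.0]] [ 632.00129809 -104.09880369]
```

```bash
python3 - <<'E'
from h import *
im=cv2.imread('pics/top0.png');S=cv2.cvtColor(im,cv2.COLOR_BGR2HSV)[...,1].astype(float)
L=[]
for name,u0 in (("b3",314),("b2",338),("b1",362)):
    pts=[]
    for v in range(207,230):
        seg=S[v,u0-9:u0+10];w=np.clip(np.median(np.r_[seg[:4],seg[-4:]])-seg-15,0,None)
        if w.sum()<30: continue
        u=(w*np.arange(u0-9,u0+10)).sum()/w.sum(); pts.append(px2w("top",u,v,30)[:2])
    P=np.array(pts);k=np.polyfit(P[:,0],P[:,1],1)
    print("top",name,len(P),"yaw",np.degrees(np.arctan(k[0])),"y at x=520",np.polyval(k,520),"x=600",np.polyval(k,600),np.std(P[:,1]-np.polyval(k,P[:,0])))
im=cv2.imread('pics/scene0.png');S=cv2.cvtColor(im,cv2.COLOR_BGR2HSV)[...,1].astype(float)
cv=lambda p:(240+(p[0]+.5)/5-.5,230+(p[1]+.5)/5-.5)
for name,a,b in (("b1",(206,175),(258,297)),("b2",(321,131),(375,248)),("b3",(431,88),(487,203))):
    A=px2w("scene",*cv(a),30);B=px2w("scene",*cv(b),30);k=(B-A)[1]/(B-A)[0]
    print("scene",name,A[:2],B[:2],np.degrees(np.arctan(k)),A[1]+k*(520-A[0]))
E
```

```text
top b3 23 yaw 4.896163156682501 y at x=520 101.78306600975526 x=600 108.63608876511285 0.08153516360831255
top b2 23 yaw 4.961764970707622 y at x=520 31.639827917737506 x=600 38.58512932834115 0.06906146540162673
top b1 23 yaw 5.045445523869621 y at x=520 -38.48105298324914 x=600 -31.41801583549121 0.11413629509167723
scene b1 [523.86166445 -36.94930792] [605.41203927 -31.83089728] 3.5913893988228383 -37.19168061452237
scene b2 [518.48091066  33.6628094 ] [598.59118143  38.67590428] 3.5807535152870096 33.757870106888525
scene b3 [512.64329458 102.96353162] [593.01988753 107.42481552] 3.1769289791380504 103.371863828007
```

Bay geometry: press yaw about 4.95°, with the middle of the mouth near (613, 40). I start moving towards blank C (y≈210).

Emit:
carry_out --deltas '[[[0.441,0.945,0,0,0,-0.256,0.4],[0.441,0.945,0,0,0,-0.256,0.4],[0.441,0.945,0,0,0,-0.256,0.4],[0.441,0.945,0,0,0,-0.256,0.4],[0.441,0.945,0,0,0,-0.256,0.4],[0.441,0.945,0,0,0,-0.256,0.4],[0.441,0.945,0,0,0,-0.256,0.4],[0.441,0.945,0,0,0,-0.256,0.4],[0.441,0.945,0,0,0,-0.256,0.4],[0.441,0.945,0,0,0,-0.256,0.4],[0.441,0.945,0,0,0,-0.256,0.4],[0.441,0.945,0,0,0,-0.256,0.4],[0.441,0.945,0,0,0,-0.256,0.4]]]' --grip_force 30

```text
t: 1.4
position: [399.8, -100.1, 222.3]
ee_rot: [0.0, 0.743, -0.669, -0.0]
contact_force: [0.3, -0.6, 0.6]
grip_width: 0.601
```

Emit:
carry_out --deltas '[[[0.128,0.613,-0.285,0,0,0,0.4],[0.128,0.613,-0.285,0,0,0,0.4],[0.128,0.613,-0.285,0,0,0,0.4],[0.128,0.613,-0.285,0,0,0,0.4],[0.128,0.613,-0.285,0,0,0,0.4],[0.128,0.613,-0.285,0,0,0,0.4],[0.128,0.613,-0.285,0,0,0,0.4],[0.128,0.613,-0.285,0,0,0,0.4],[0.128,0.613,-0.285,0,0,0,0.4],[0.128,0.613,-0.285,0,0,0,0.4]]]'

```text
t: 2.4
position: [464.7, 204.7, 80.8]
ee_rot: [-0.0, 0.742, -0.671, 0.0]
contact_force: [-0.1, 0.2, -0.1]
grip_width: 0.605
```

```bash
python3 - <<'E'
from h import *
im=crop("top",190,195,180,120,4,'pics/a1.png')
im2=get_image("scene");cv2.imwrite('pics/a1s.png',im2[150:330,240:480].repeat(3,0).repeat(3,1))
print(blanks("top",im,13,(195,205,105,95)));print(blanks("scene",im2,13,(320,175,120,95)))
E
```

```text
[(array([463.7, 388.5]), array([144.4,  26. ]), 0.9), (array([514. , 267.9]), array([ 72.5, 117.1]), 110.3)]
[(array([498.5, 210.5]), array([149. ,  31.1]), 5.8), (array([485.5, 296.2]), array([151.6,  31.1]), 9.9), (array([461.8, 389.7]), array([151.3,  32.1]), 0.2)]
```

View pics/a1.png

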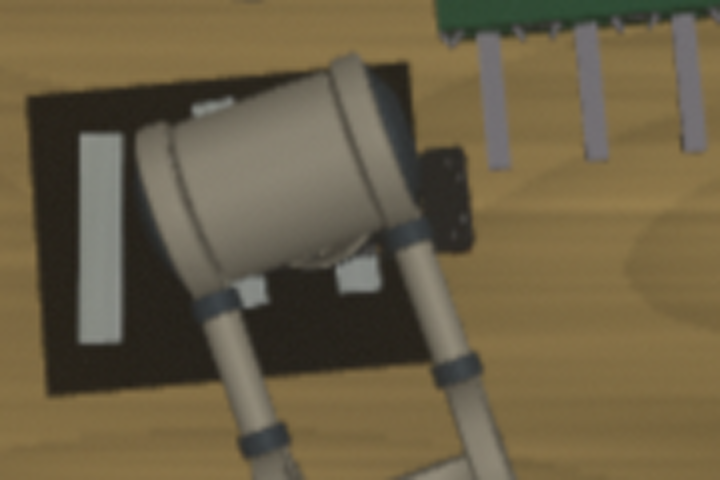

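View pics/a1s.png

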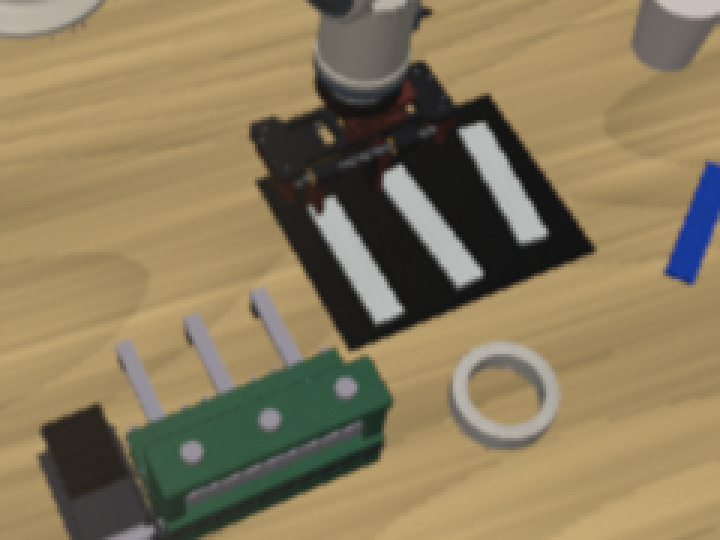

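The pictures show blanks B and C in place at the tool, with the body wide in y. Descending and gripping.

Emit:
carry_out --deltas '[[[0,0,-0.06,0,0,0,0.4],[0,0,-0.12,0,0,0,0.4],[0,0,-0.135,0,0,0,0.4],[0,0,-0.146,0,0,0,0.4],[0,0,-0.146,0,0,0,0.4],[0,0,-0.146,0,0,0,0.7],[0,0,-0.146,0,0,0,0.85],[0,0,-0.146,0,0,0,0.85],[0,0,-0.146,0,0,0,0.85],[0,0,-0.146,0,0,0,0.85]]]' --grip_force 30

```text
t: 3.5
position: [464.5, 206.6, 8.1]
ee_rot: [-0.001, 0.742, -0.67, 0.0]
contact_force: [-0.3, -1.0, 3.9]
grip_width: 0.34
```

Emit:
carry_out --deltas '[[[0,0,0.03,0,0,0,0.85],[0,0,0.08,0,0,0,0.85],[0,0,0.166,0,0,0,0.85],[0,0,0.166,0,0,0,0.85],[0.061,-0.1,0.166,0,0,-0.021,0.85],[0.061,-0.18,0.166,0,0,-0.021,0.85],[0.061,-0.26,0.166,0,0,-0.021,0.85],[0.061,-0.34,0.166,0,0,-0.021,0.85],[0.061,-0.42,0.166,0,0,-0.021,0.85],[0.061,-0.494,0.166,0,0,-0.021,0.85],[0.061,-0.494,0.166,0,0,-0.021,0.85],[0.061,-0.494,0.166,0,0,-0.021,0.85],[0.061,-0.494,0.166,0,0,-0.021,0.85]]]'

```text
t: 4.8
position: [494.4, -39.6, 90.0]
ee_rot: [-0.0, 0.737, -0.676, -0.0]
contact_force: [-0.2, 0.7, -0.7]
grip_width: 0.338
```

```bash
python3 - <<'E'
from h import *
im=crop("top",285,130,140,120,5,'pics/a2.png')
im2=get_image("scene");crop("scene",240,200,140,120,5,'pics/a2s.png',im2)
E
```

```text
(no output)
```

View pics/a2.png

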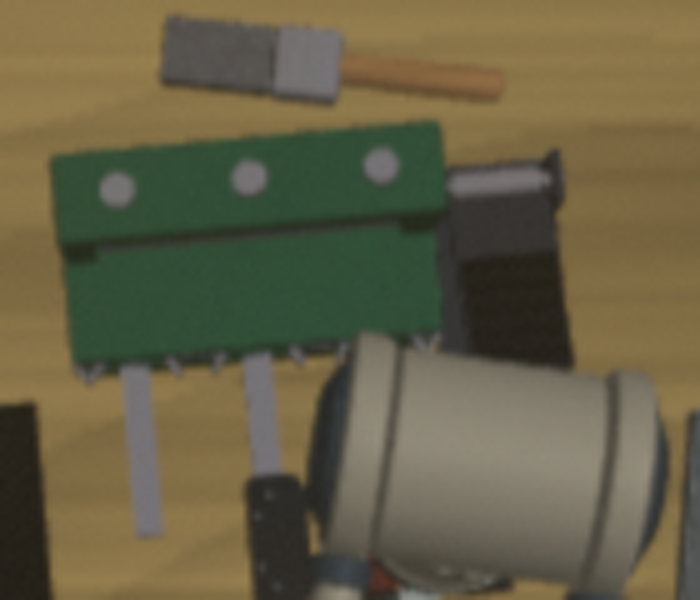

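View pics/a2s.png

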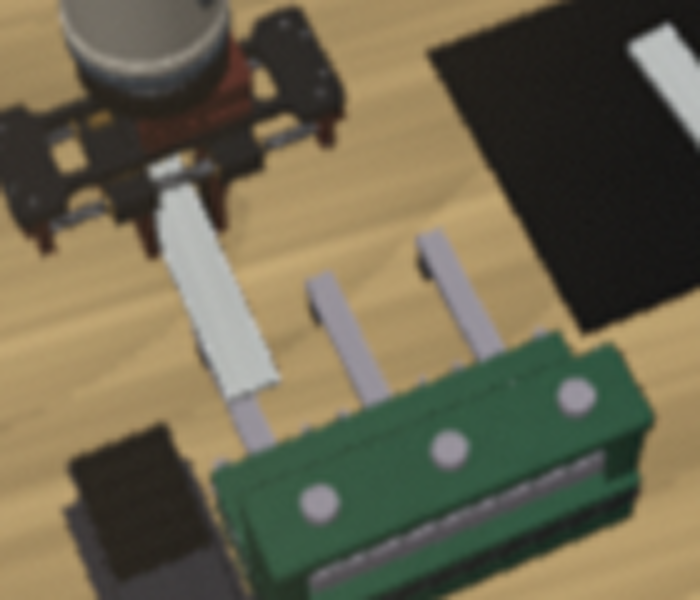

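The scene view shows the blank level in the jaws and above tongue 1. The top view is occluded by the wrist. Lowering to bay height.

Emit:
carry_out --deltas '[[[0,0,-0.06,0,0,0,0.85],[0,0,-0.1,0,0,0,0.85],[0,0,-0.11,0,0,0,0.85],[0,0,-0.11,0,0,0,0.85],[0,0,-0.11,0,0,0,0.85]]]'

```text
t: 5.4
position: [495.2, -40.2, 36.3]
ee_rot: [-0.0, 0.737, -0.676, 0.001]
contact_force: [0.2, 0.4, -0.4]
grip_width: 0.339
```

```bash
python3 - <<'E'
from h import *
print(read_state()['position'],read_state()['contact_force'])
im2=get_image("scene");crop("scene",250,215,100,80,7,'pics/a3s.png',im2)
for d,l in ((0,0),):
  pass
def bay(d,l,z): return (613-.9963*d-.0863*l,40.2-.0863*d+.9963*l,z)
# expected blank front corners if centred
for l in (-85,-55): print([np.round((np.array(w2px("scene",bay(15,l,z)))-[250,215]+.5)*7-.5) for z in (30,38)])
b=blanks("scene",im2,39.5,(255,215,70,75),150); print(b)
print("bay axis y at",[bay(d,-70,0) for d in (70,90,110)])
E
```

```text
[495.22331487 -40.22170038  36.30792898] [ 0.24514512  0.37343958 -0.36583327]
[array([257., 532.]), array([256., 523.])]
[array([328., 503.]), array([327., 495.])]
[(array([541.5, -35. ]), array([139.1,  31.9]), 4.7)]
bay axis y at [(549.3000000000001, -35.581999999999994, 0), (529.374, -37.308, 0), (509.44800000000004, -39.034, 0)]
```

View pics/a3s.png

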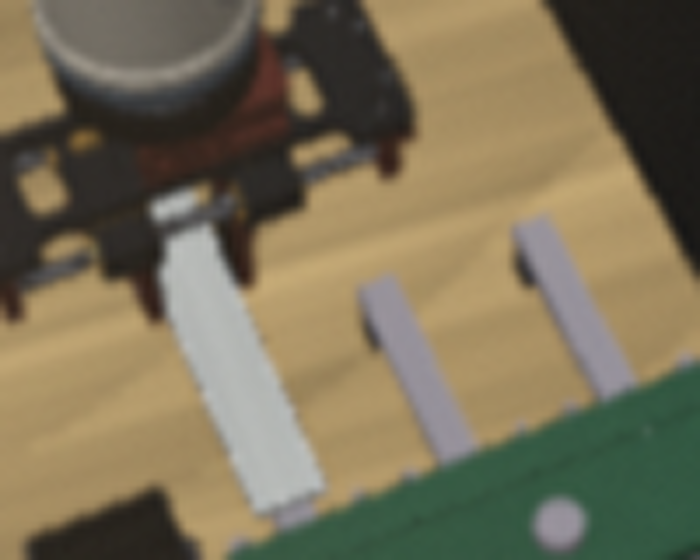

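Alignment looks good: the measured axis is within about 1 mm of the bay axis. Inserting.

Emit:
carry_out --deltas '[[[0.02,0.0017,-0.003,0,0,0,0.85],[0.04,0.0034,-0.003,0,0,0,0.85],[0.06,0.005,-0.003,0,0,0,0.85],[0.08,0.007,-0.003,0,0,0,0.85],[0.1,0.0085,-0.003,0,0,0,0.85],[0.116,0.01,-0.003,0,0,0,0.85],[0.124,0.0107,-0.003,0,0,0,0.85],[0.124,0.0107,-0.003,0,0,0,0.85]]]'

```text
t: 6.25
position: [556.9, -35.1, 33.5]
ee_rot: [0.0, 0.737, -0.676, -0.0]
contact_force: [-0.4, -0.4, -0.6]
grip_width: 0.332
```

Emit:
carry_out --deltas '[[[0.006,0.0005,0,0,0,0,0.85],[0.01,0.0009,0,0,0,0,0.85],[0.013,0.0011,0,0,0,0,0.85],[0.016,0.0014,0,0,0,0,0.85],[0.016,0.0014,0,0,0,0,0.85]]]'

```text
t: 6.75
position: [564.6, -34.5, 33.7]
ee_rot: [-0.0, 0.737, -0.676, 0.0]
contact_force: [0.0, 0.2, -1.6]
grip_width: 0.336
```

Emit:
carry_out --deltas '[[[0.003,0.0003,0,0,0,0,0.85],[0.006,0.0005,0,0,0,0,0.85],[0.006,0.0005,0,0,0,0,0.85]]]'

```text
t: 7.05
position: [566.0, -34.4, 33.1]
ee_rot: [0.001, 0.737, -0.676, -0.001]
contact_force: [-5.8, -1.1, 0.7]
grip_width: 0.34
```

Emit:
carry_out --deltas '[[[0.004,0.0003,0,0,0,0,0.85],[0.006,0.0005,0,0,0,0,0.85],[0.006,0.0005,0,0,0,0,0.85]]]'

```text
t: 7.35
position: [566.2, -34.4, 33.1]
ee_rot: [0.004, 0.737, -0.676, -0.004]
contact_force: [-18.4, -1.8, 6.9]
grip_width: 0.34
```

Firm contact with the back stop at 18 N. Relaxing the push, releasing and lifting.

Emit:
carry_out --deltas '[[[-0.006,-0.0005,0,0,0,0,0.85],[-0.006,-0.0005,0,0,0,0,0.45],[-0.006,-0.0005,0,0,0,0,0.45],[-0.006,-0.0005,0,0,0,0,0.45],[-0.006,-0.0005,0.04,0,0,0,0.45],[-0.006,-0.0005,0.12,0,0,0,0.45],[-0.006,-0.0005,0.16,0,0,0,0.45],[-0.206,0.2,0.25,0,0,0,0.4],[-0.206,0.4,0.25,0,0,0,0.4],[-0.206,0.4,0.25,0,0,0,0.4],[-0.206,0.4,0.25,0,0,0,0.4],[-0.206,0.4,0.25,0,0,0,0.4],[-0.206,0.4,0.25,0,0,0,0.4],[-0.206,0.4,0.25,0,0,0,0.4]]]'

```text
t: 8.75
position: [467.7, 166.4, 158.9]
ee_rot: [-0.0, 0.738, -0.675, 0.0]
contact_force: [-0.3, 0.4, -0.1]
grip_width: 0.6
```

```bash
python3 - <<'E'
from h import *
im=crop("top",285,130,140,120,5,'pics/b1.png')
im2=get_image("scene");crop("scene",240,180,200,160,4,'pics/b1s.png',im2)
print(blanks("top",im,13,(195,205,105,95)));print(blanks("scene",im2,13,(320,175,120,95)))
print("home",blanks("top",im,38,(340,195,50,60),100))
E
```

```text
[(array([463.7, 388.5]), array([144.4,  26. ]), 0.9), (array([532.3, 222.9]), array([ 80.4, 128.4]), 105.3)]
[(array([485.5, 296.2]), array([151.6,  31.1]), 9.9), (array([461.8, 389.7]), array([151.3,  32.1]), 0.2)]
home [(array([573.6, -33.7]), array([94.6, 29.4]), 4.3)]
```

View pics/b1.png

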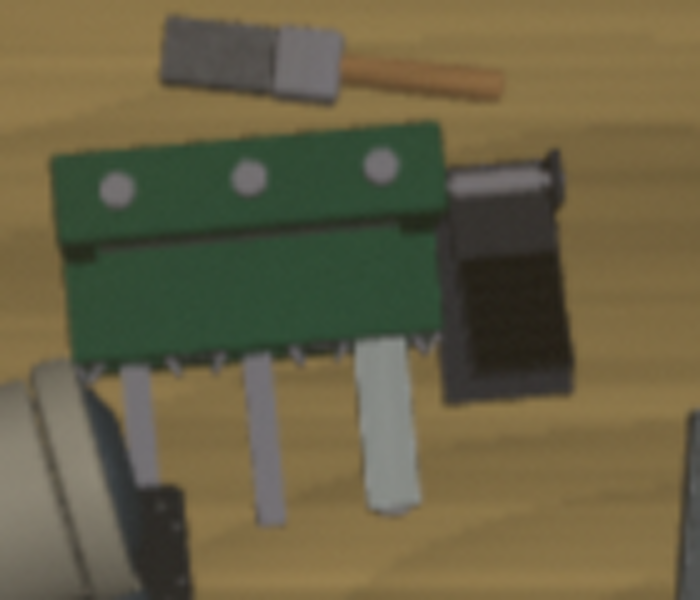

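View pics/b1s.png

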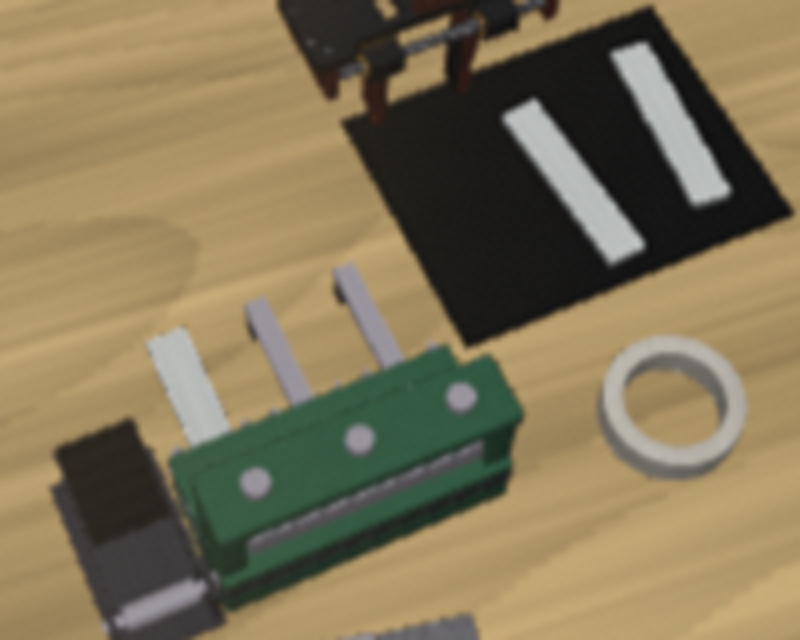

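Bay 1 is home: the blank's end is about 3 mm inside the tongue tip. Now blank B, at (487, 296), yaw 10°.

Emit:
carry_out --deltas '[[[-0.03,0.1,-0.05,0,0,0.111,0.4],[-0.03,0.2,-0.12,0,0,0.111,0.4],[-0.03,0.248,-0.197,0,0,0.111,0.4],[-0.03,0.248,-0.197,0,0,0.111,0.4],[-0.03,0.248,-0.197,0,0,0.111,0.4],[-0.03,0.248,-0.26,0,0,0.111,0.4],[-0.03,0.248,-0.29,0,0,0.111,0.4],[-0.03,0.248,-0.303,0,0,0.111,0.4],[-0.03,0.248,-0.303,0,0,0.111,0.4],[-0.03,0.248,-0.303,0,0,0.111,0.7],[-0.03,0.248,-0.303,0,0,0.111,0.85],[-0.03,0.248,-0.303,0,0,0.111,0.85],[-0.03,0.248,-0.303,0,0,0.111,0.85],[-0.03,0.248,-0.303,0,0,0.111,0.85]]]'

```text
t: 10.25
position: [453.0, 290.2, 8.2]
ee_rot: [-0.001, 0.766, -0.643, 0.0]
contact_force: [0.2, -1.0, 4.4]
grip_width: 0.34
```

Emit:
carry_out --deltas '[[[0,0,0.03,0,0,0,0.85],[0,0,0.08,0,0,0,0.85],[0,0,0.166,0,0,0,0.85],[0,0,0.166,0,0,0,0.85],[0.072,-0.1,0.166,0,0,-0.111,0.85],[0.072,-0.18,0.166,0,0,-0.111,0.85],[0.072,-0.26,0.166,0,0,-0.111,0.85],[0.072,-0.34,0.166,0,0,-0.111,0.85],[0.072,-0.42,0.166,0,0,-0.111,0.85],[0.072,-0.5,0.166,0,0,-0.111,0.85],[0.072,-0.522,0.166,0,0,-0.111,0.85],[0.072,-0.522,0.166,0,0,-0.111,0.85],[0.072,-0.522,0.12,0,0,-0.111,0.85],[0.072,-0.522,0.08,0,0,-0.111,0.85],[0.072,-0.522,0.056,0,0,-0.111,0.85],[0.072,-0.522,0.056,0,0,-0.111,0.85],[0.072,-0.522,0.056,0,0,-0.111,0.85]]]'

```text
t: 11.95
position: [488.6, 29.8, 35.6]
ee_rot: [-0.0, 0.737, -0.676, -0.0]
contact_force: [0.7, -0.1, -1.1]
grip_width: 0.339
```

```bash
cat > chk.py <<'E'
from h import *
import sys
b=int(sys.argv[1]);im2=get_image("scene");crop("scene",250,195,110,90,7,sys.argv[2],im2)
l=(b-2)*70
def bay(d,l,z): return np.array((613-.9963*d-.0863*l,40.2-.0863*d+.9963*l,z))
u,v=w2px("scene",bay(70,l,38));roi=(int(u)-26,int(v)-32,52,64)
for c,s,a in blanks("scene",im2,39.5,roi,100):
    d=np.array(c)-bay(0,l,0)[:2]; print(c,s,a,"along",d@[.9963,.0863],"lat",d@[-.0863,.9963])
E
python3 chk.py 2 pics/b3s.png
```

```text
[569.4 -30.3] [40.4 92.3] 172.2 along -49.52283000000002 lat -66.47646999999999
[535.7  34.9] [138.4  31.2] 4.8 along -77.47137999999995 lat 1.390599999999992
```

View pics/b3s.png

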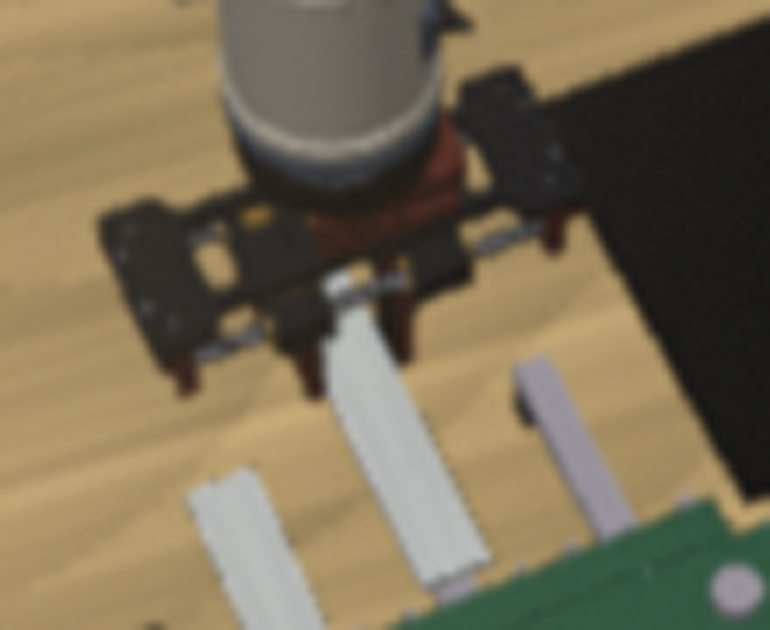

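Same alignment as bay 1. Inserting B.

Emit:
carry_out --deltas '[[[0.02,0.0017,-0.003,0,0,0,0.85],[0.04,0.0034,-0.003,0,0,0,0.85],[0.06,0.005,-0.003,0,0,0,0.85],[0.08,0.007,-0.003,0,0,0,0.85],[0.1,0.0085,-0.003,0,0,0,0.85],[0.116,0.01,-0.003,0,0,0,0.85],[0.124,0.0107,-0.003,0,0,0,0.85],[0.132,0.0114,-0.003,0,0,0,0.85],[0.138,0.012,-0.003,0,0,0,0.85],[0.142,0.0123,-0.003,0,0,0,0.85],[0.146,0.0126,-0.003,0,0,0,0.85],[0.146,0.0126,-0.003,0,0,0,0.85]]]'

```text
t: 13.2
position: [559.8, 35.2, 33.5]
ee_rot: [0.002, 0.737, -0.676, -0.001]
contact_force: [-7.1, -0.9, 2.7]
grip_width: 0.337
```

Emit:
carry_out --deltas '[[[0.004,0.0003,0,0,0,0,0.85],[0.006,0.0005,0,0,0,0,0.85],[0.006,0.0005,0,0,0,0,0.85]]]'

```text
t: 13.5
position: [559.9, 35.2, 33.4]
ee_rot: [0.004, 0.737, -0.676, -0.004]
contact_force: [-18.6, -1.2, 10.0]
grip_width: 0.333
```

Emit:
carry_out --deltas '[[[-0.006,-0.0005,0,0,0,0,0.85],[-0.006,-0.0005,0,0,0,0,0.45],[-0.006,-0.0005,0,0,0,0,0.45],[-0.006,-0.0005,0,0,0,0,0.45],[-0.006,-0.0005,0.04,0,0,0,0.45],[-0.006,-0.0005,0.12,0,0,0,0.45],[-0.006,-0.0005,0.16,0,0,0,0.45],[-0.2,0.2,0.25,0,0,0,0.4],[-0.2,0.4,0.25,0,0,0,0.4],[-0.2,0.4,0.25,0,0,0,0.4],[-0.2,0.4,0.25,0,0,0,0.4],[-0.2,0.4,0.25,0,0,0,0.4],[-0.2,0.4,0.25,0,0,0,0.4],[-0.2,0.4,0.25,0,0,0,0.4]]]'

```text
t: 14.9
position: [464.6, 235.8, 158.8]
ee_rot: [-0.0, 0.737, -0.675, 0.0]
contact_force: [-0.6, -0.9, 0.3]
grip_width: 0.602
```

```bash
python3 - <<'E'
from h import *
im=crop("top",190,130,230,170,3.4,'pics/c1.png')
im2=get_image("scene")
print(blanks("top",im,13,(195,205,105,95)));print(blanks("scene",im2,13,(320,175,120,95)))
print("home",blanks("top",im,38,(310,195,80,60),100),blanks("scene",im2,38,(265,230,80,70),100))
E
```

```text
[(array([526.2, 335.8]), array([ 78.4, 128.7]), 113.9)]
[(array([461.8, 389.7]), array([151.3,  32.1]), 0.2)]
home [(array([567.6,  36. ]), array([94.6, 29.5]), 5.0), (array([573.6, -33.8]), array([94.6, 29.3]), 4.6)] [(array([567.4, -36.6]), array([90.3, 42.4]), 0.8), (array([562.,  31.]), array([89.8, 41.4]), 4.9), (array([555.6, 103.7]), array([86.7, 19. ]), 4.9)]
```

View pics/c1.png

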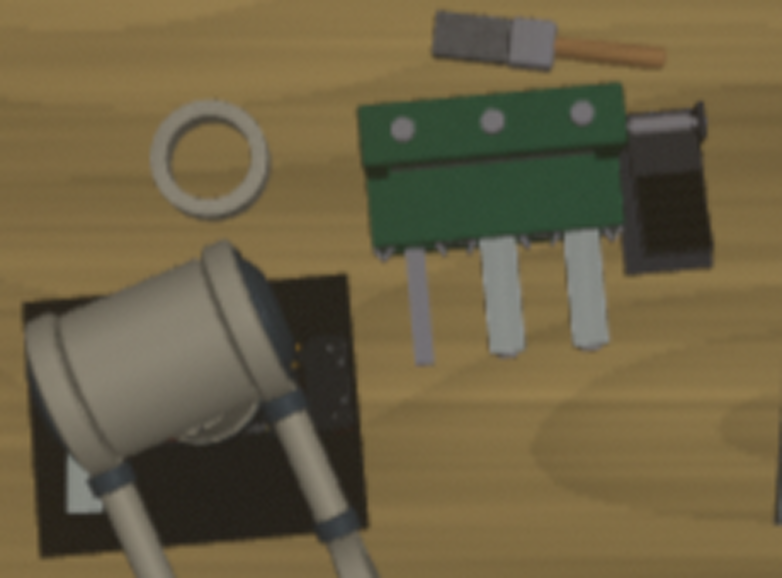

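Two blanks are home in the same way in bays 1 and 2, and A is unmoved. Taking A.

Emit:
carry_out --deltas '[[[-0.073,0.1,-0.05,0,0,-0.099,0.4],[-0.073,0.2,-0.12,0,0,-0.099,0.4],[-0.073,0.306,-0.197,0,0,-0.099,0.4],[-0.073,0.306,-0.197,0,0,-0.099,0.4],[-0.073,0.306,-0.197,0,0,-0.099,0.4],[-0.073,0.306,-0.26,0,0,-0.099,0.4],[-0.073,0.306,-0.29,0,0,-0.099,0.4],[-0.073,0.306,-0.303,0,0,-0.099,0.4],[-0.073,0.306,-0.303,0,0,-0.099,0.4],[-0.073,0.306,-0.303,0,0,-0.099,0.7],[-0.073,0.306,-0.303,0,0,-0.099,0.85],[-0.073,0.306,-0.303,0,0,-0.099,0.85],[-0.073,0.306,-0.303,0,0,-0.099,0.85],[-0.073,0.306,-0.303,0,0,-0.099,0.85]]]'

```text
t: 16.4
position: [428.4, 388.7, 7.9]
ee_rot: [-0.001, 0.71, -0.704, 0.0]
contact_force: [0.1, -0.9, 4.0]
grip_width: 0.338
```

Emit:
carry_out --deltas '[[[0,0,0.03,0,0,0,0.85],[0,0,0.08,0,0,0,0.85],[0,0,0.166,0,0,0,0.85],[0,0,0.166,0,0,0,0.85],[0.05,-0.1,0.166,0,0,0.099,0.85],[0.109,-0.18,0.166,0,0,0.099,0.85],[0.109,-0.26,0.166,0,0,0.099,0.85],[0.109,-0.34,0.166,0,0,0.099,0.85],[0.109,-0.42,0.166,0,0,0.099,0.85],[0.109,-0.5,0.166,0,0,0.099,0.85],[0.109,-0.579,0.166,0,0,0.099,0.85],[0.109,-0.579,0.166,0,0,0.099,0.85],[0.109,-0.579,0.166,0,0,0.099,0.85],[0.109,-0.579,0.12,0,0,0.099,0.85],[0.109,-0.579,0.08,0,0,0.099,0.85],[0.109,-0.579,0.056,0,0,0.099,0.85],[0.109,-0.579,0.056,0,0,0.099,0.85],[0.109,-0.579,0.056,0,0,0.099,0.85]]]'

```text
t: 18.2
position: [482.6, 99.8, 35.6]
ee_rot: [-0.0, 0.737, -0.676, -0.0]
contact_force: [-0.3, -0.6, -0.1]
grip_width: 0.335
```

```bash
python3 chk.py 3 pics/d3s.png
```

```text
[562.6  32.6] [89.6 37.7] 4.9 along -50.86939999999992 lat -73.22665660000001
[530.2 105.3] [138.2  32.6] 4.9 along -76.8755099999999 lat 2.000473399999986
```

View pics/d3s.png

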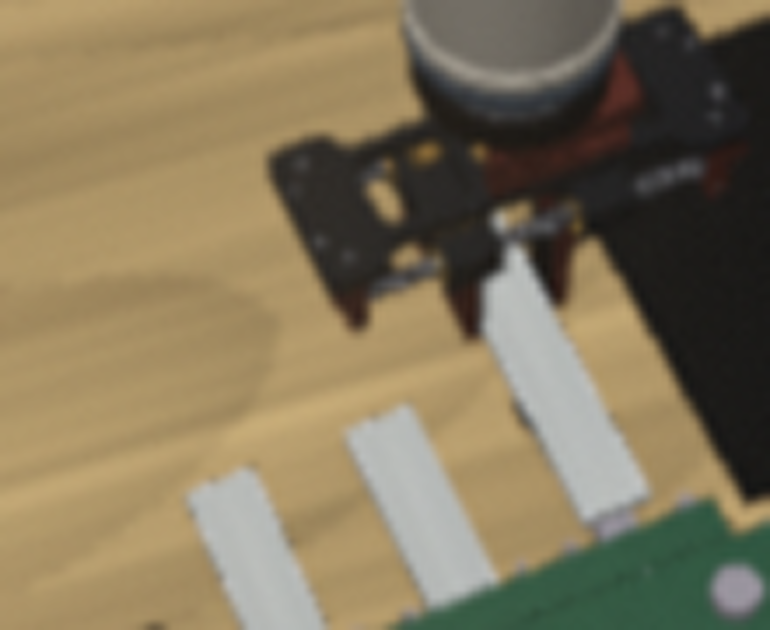

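Blank A is over tongue 3 and aligned, and the other two are still home. Inserting.

Emit:
carry_out --deltas '[[[0.02,0.0017,-0.003,0,0,0,0.85],[0.04,0.0034,-0.003,0,0,0,0.85],[0.06,0.005,-0.003,0,0,0,0.85],[0.08,0.007,-0.003,0,0,0,0.85],[0.1,0.0085,-0.003,0,0,0,0.85],[0.116,0.01,-0.003,0,0,0,0.85],[0.124,0.0107,-0.003,0,0,0,0.85],[0.132,0.0114,-0.003,0,0,0,0.85],[0.138,0.012,-0.003,0,0,0,0.85],[0.142,0.0123,-0.003,0,0,0,0.85],[0.146,0.0126,-0.003,0,0,0,0.85],[0.146,0.0126,-0.003,0,0,0,0.85]]]'

```text
t: 19.45
position: [553.4, 105.2, 33.2]
ee_rot: [0.002, 0.737, -0.676, -0.002]
contact_force: [-7.6, -1.8, 2.0]
grip_width: 0.334
```

Emit:
carry_out --deltas '[[[0.004,0.0003,0,0,0,0,0.85],[0.006,0.0005,0,0,0,0,0.85],[0.006,0.0005,0,0,0,0,0.85]]]'

```text
t: 19.75
position: [553.5, 105.2, 33.1]
ee_rot: [0.005, 0.737, -0.676, -0.004]
contact_force: [-19.4, -2.6, 9.6]
grip_width: 0.332
```

Emit:
carry_out --deltas '[[[-0.006,-0.0005,0,0,0,0,0.85],[-0.006,-0.0005,0,0,0,0,0.45],[-0.006,-0.0005,0,0,0,0,0.45],[-0.006,-0.0005,0,0,0,0,0.45],[-0.006,-0.0005,0.04,0,0,0,0.45],[-0.006,-0.0005,0.12,0,0,0,0.45],[-0.006,-0.0005,0.16,0,0,0,0.6],[-0.25,-0.2,0.3,0,0,0,1],[-0.25,-0.4,0.3,0,0,0,1],[-0.25,-0.6,0.3,0,0,0,1],[-0.25,-0.6,0.3,0,0,0,1],[-0.25,-0.6,0.3,0,0,0,1],[-0.25,-0.6,0.3,0,0,0,1],[-0.25,-0.6,0.3,0,0,0,1],[-0.25,-0.6,0.3,0,0,0,1]]]'

```text
t: 21.25
position: [432.6, -198.7, 184.9]
ee_rot: [0.0, 0.735, -0.678, 0.002]
contact_force: [0.2, 0.6, 0.2]
grip_width: 0.008
```

```bash
python3 - <<'E'
from h import *
im=crop("top",290,140,120,100,6,'pics/e1.png')
im2=get_image("scene");crop("scene",240,200,130,140,4,'pics/e1s.png',im2)
print("home",blanks("top",im,38,(300,195,80,60),100))
def bay(d,l,z): return np.array((613-.9963*d-.0863*l,40.2-.0863*d+.9963*l,z))
for l in range(-165,-104,10):print(l,bay(0,l,0)[:2])
cv=lambda p:(290+(p[0]+.5)/6-.5,140+(p[1]+.5)/6-.5)
M=np.array([[.9963,.0863],[-.0863,.9963]])
for n,p,z in [("hingeL",(518,50),60),("hingeR",(650,46),60)]+[("pad",q,69) for q in ((533,250),(645,242),(665,368),(548,388))]:
    w=px2w("top",*cv(p),z)[:2];print(n,w,"press frame",M@(w-[613,40.2]))
E
```

```text
home [(array([561.5, 105.9]), array([94.8, 29.9]), 4.8), (array([567.5,  36.1]), array([95.4, 30.1]), 5.4), (array([572.2, -33.7]), array([98.3, 29.9]), 4.6)]
-165 [ 627.2395 -124.1895]
-155 [ 626.3765 -114.2265]
-145 [ 625.5135 -104.2635]
-135 [624.6505 -94.3005]
-125 [623.7875 -84.3375]
-115 [622.9245 -74.3745]
-105 [622.0615 -64.4115]
hingeL [759.12305561 -72.51428341] press frame [ 135.85515765 -124.90766026]
hingeR [ 760.86401202 -134.40300684] press frame [ 132.24867568 -186.71763995]
pad [661.98220086 -77.55032382] press frame [  38.63911377 -121.54181156]
pad [ 665.62554799 -129.45140305] press frame [  37.78991737 -173.56527765]
pad [ 606.58252459 -137.90859584] press frame [ -21.76450257 -176.89576591]
pad [597.35210596 -83.82222475] press frame [ -26.29311483 -122.21292926]
```

View pics/e1.png

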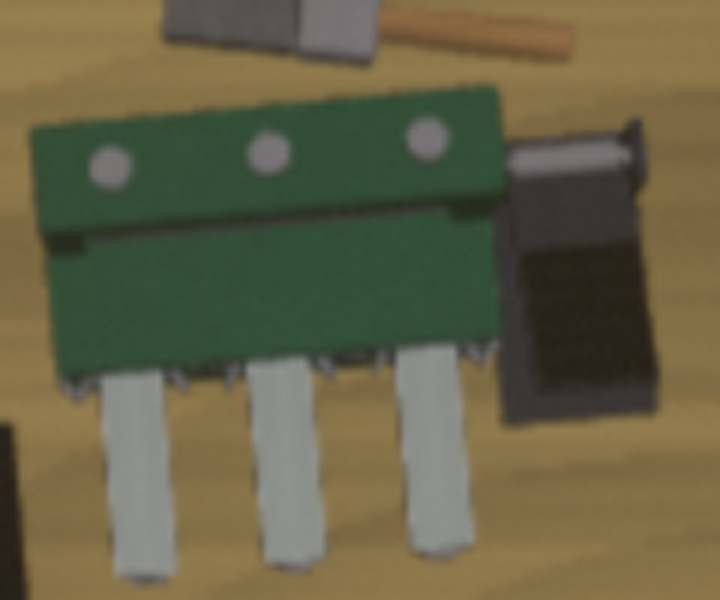

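View pics/e1s.png

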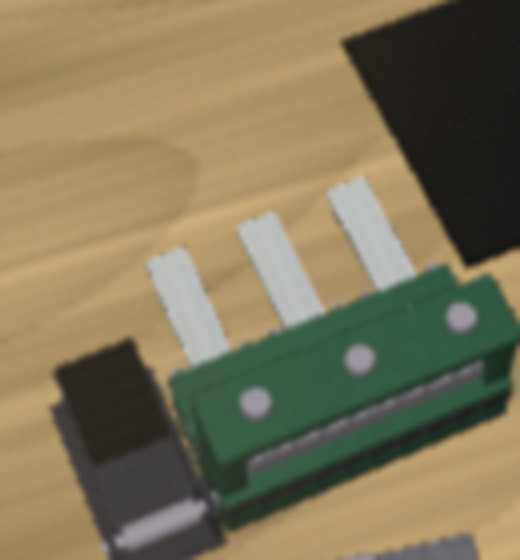

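The pictures show all three blanks home in equal positions (ends at crop (146,575), (295,565), (440,552)). The pedal pad spans about (535–660, 245–385). I'll press near the pad's front half so the gripper body clears the crown.

Emit:
carry_out --deltas '[[[0.369,0.172,-0.1,0,0,0,1],[0.369,0.172,-0.147,0,0,0,1],[0.369,0.172,-0.147,0,0,0,1],[0.369,0.172,-0.147,0,0,0,1],[0.369,0.172,-0.147,0,0,0,1],[0.369,0.172,-0.147,0,0,0,1],[0.369,0.172,-0.147,0,0,0,1],[0.369,0.172,-0.18,0,0,0,1],[0.369,0.172,-0.2,0,0,0,1],[0.369,0.172,-0.2,0,0,0,1],[0.369,0.172,-0.2,0,0,0,1]]]'

```text
t: 22.45
position: [617.3, -108.8, 83.3]
ee_rot: [0.0, 0.737, -0.676, -0.0]
contact_force: [-0.0, 0.8, -0.5]
grip_width: 0.005
```

```bash
python3 - <<'E'
from h import *
im2=get_image("scene");crop("scene",220,200,150,140,4,'pics/f1s.png',im2)
E
```

```text
(no output)
```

View pics/f1s.png

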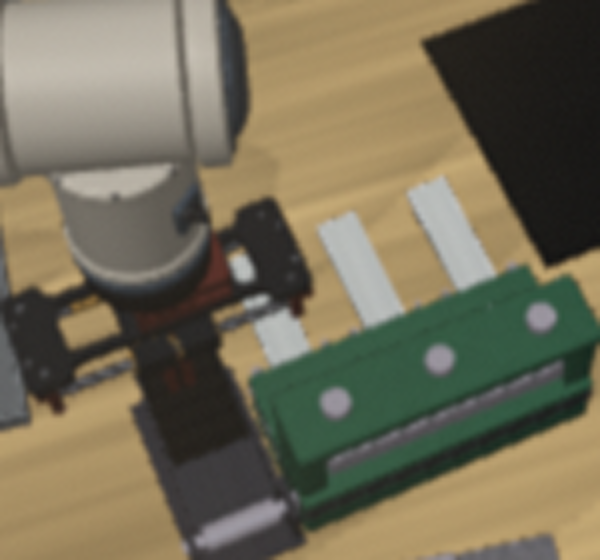

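The scene view shows the closed fingers over the pad at (180,375), clear of the crown. Pressing down.

Emit:
carry_out --deltas '[[[0,0,-0.02,0,0,0,1],[0,0,-0.035,0,0,0,1],[0,0,-0.045,0,0,0,1],[0,0,-0.055,0,0,0,1],[0,0,-0.065,0,0,0,1],[0,0,-0.075,0,0,0,1],[0,0,-0.075,0,0,0,1]]]'

```text
t: 23.2
position: [617.1, -108.8, 46.4]
ee_rot: [0.001, 0.737, -0.676, -0.001]
contact_force: [-5.5, -0.2, 9.9]
grip_width: 0.006
```

Emit:
carry_out --deltas '[[[0,0,-0.006,0,0,0,1],[0,0,-0.01,0,0,0,1],[0,0,-0.014,0,0,0,1],[0,0,-0.014,0,0,0,1]]]'

```text
t: 23.6
position: [617.2, -108.9, 43.7]
ee_rot: [0.001, 0.737, -0.676, 0.0]
contact_force: [-14.6, 1.5, 24.0]
grip_width: 0.002
```

The pedal is on its stop: 24 N, and z has stalled at 43.7. Holding.

Emit:
carry_out --deltas '[[[0,0,-0.003,0,0,0,1],[0,0,-0.003,0,0,0,1],[0,0,-0.003,0,0,0,1],[0,0,-0.003,0,0,0,1],[0,0,-0.003,0,0,0,1],[0,0,-0.003,0,0,0,1],[0,0,-0.003,0,0,0,1],[0,0,-0.003,0,0,0,1],[0,0,-0.003,0,0,0,1],[0,0,-0.003,0,0,0,1],[0,0,-0.003,0,0,0,1],[0,0,-0.003,0,0,0,1],[0,0,-0.003,0,0,0,1],[0,0,-0.003,0,0,0,1],[0,0,-0.003,0,0,0,1]]]'

```text
t: 25.1
position: [617.2, -108.9, 43.6]
ee_rot: [0.0, 0.737, -0.676, 0.0]
contact_force: [-18.7, 1.7, 29.2]
grip_width: 0.005
```

```bash
python3 - <<'E'
from h import *
im2=get_image("scene");crop("scene",220,200,150,140,4,'pics/g1s.png',im2)
E
```

```text
(no output)
```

View pics/g1s.png

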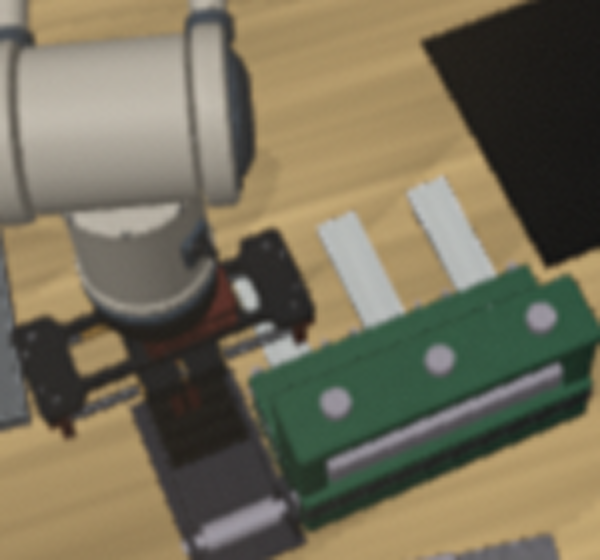

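The ram bar in the press slot has visibly moved, and the blanks are still home. Holding about 1.7 s more, then lifting off.

Emit:
carry_out --deltas '[[[0,0,0,0,0,0,1],[0,0,0,0,0,0,1],[0,0,0,0,0,0,1],[0,0,0,0,0,0,1],[0,0,0,0,0,0,1],[0,0,0,0,0,0,1],[0,0,0,0,0,0,1],[0,0,0,0,0,0,1],[0,0,0,0,0,0,1],[0,0,0,0,0,0,1],[0,0,0,0,0,0,1],[0,0,0,0,0,0,1],[0,0,0,0,0,0,1],[0,0,0,0,0,0,1],[0,0,0,0,0,0,1],[0,0,0,0,0,0,1],[0,0,0,0,0,0,1]]]'

```text
t: 26.85
position: [617.2, -108.9, 43.6]
ee_rot: [0.001, 0.737, -0.676, 0.0]
contact_force: [-18.4, 1.9, 29.7]
grip_width: 0.003
```

Emit:
carry_out --deltas '[[[0,0,0.01,0,0,0,1],[0,0,0.03,0,0,0,1],[0,0,0.05,0,0,0,1],[0,0,0.08,0,0,0,1],[0,0,0.12,0,0,0,1],[0,0,0.2,0,0,0,1],[-0.3,0,0.26,0,0,0,0.6],[-0.4,0,0.26,0,0,0,0.45],[-0.4,0,0.26,0,0,0,0.45],[-0.4,0,0.26,0,0,0,0.45],[-0.4,0,0.26,0,0,0,0.45],[-0.4,0,0.26,0,0,0,0.45],[-0.4,0,0.26,0,0,0,0.45]]]'

```text
t: 28.15
position: [418.4, -108.4, 167.3]
ee_rot: [0.0, 0.737, -0.676, -0.0]
contact_force: [-0.6, 0.0, 1.1]
grip_width: 0.546
```

```bash
python3 - <<'E'
from h import *
im=crop("top",290,130,230,170,3.4,'pics/h1.png')
im2=get_image("scene");crop("scene",220,200,150,140,4,'pics/h1s.png',im2)
print("home",blanks("top",im,38,(300,195,80,60),100))
E
```

```text
home [(array([561.5, 106. ]), array([94.8, 29.8]), 4.9), (array([567.5,  36. ]), array([95.4, 30.2]), 5.1), (array([573.7, -33.5]), array([95.3, 30. ]), 4.7)]
```

View pics/h1.png

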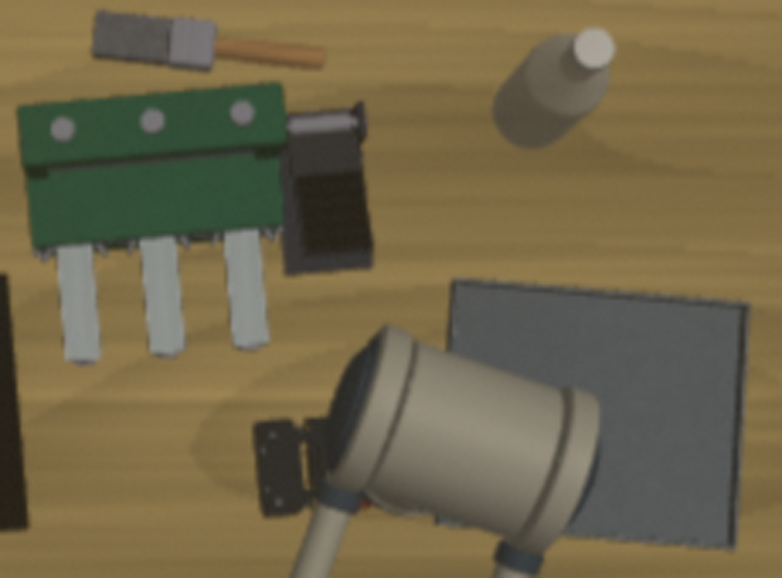

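View pics/h1s.png

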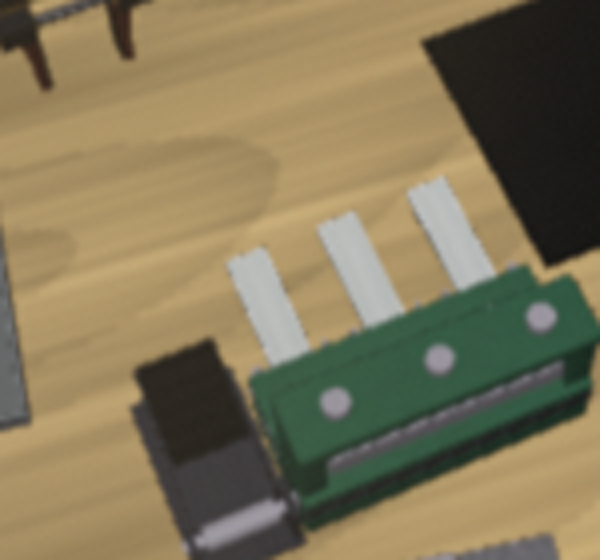

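The pedal is back up and the blanks are still home. Now unloading bay 1.

Emit:
carry_out --deltas '[[[0.1,0.05,-0.05,0,0,0,0.45],[0.2,0.1,-0.1,0,0,0,0.45],[0.294,0.148,-0.115,0,0,0,0.45],[0.294,0.148,-0.115,0,0,0,0.45],[0.294,0.148,-0.115,0,0,0,0.45],[0.294,0.148,-0.115,0,0,0,0.45],[0.294,0.148,-0.18,0,0,0,0.45],[0.294,0.148,-0.23,0,0,0,0.45],[0.294,0.148,-0.26,0,0,0,0.45],[0.294,0.148,-0.268,0,0,0,0.45],[0.294,0.148,-0.268,0,0,0,0.45],[0.294,0.148,-0.268,0,0,0,0.7],[0.294,0.148,-0.268,0,0,0,0.85],[0.294,0.148,-0.268,0,0,0,0.85],[0.294,0.148,-0.268,0,0,0,0.85],[0.294,0.148,-0.268,0,0,0,0.85]]]'

```text
t: 29.85
position: [565.7, -34.5, 35.0]
ee_rot: [-0.001, 0.737, -0.676, 0.001]
contact_force: [-0.2, -0.3, 5.4]
grip_width: 0.337
```

Emit:
carry_out --deltas '[[[-0.03,-0.0026,0.003,0,0,0,0.85],[-0.07,-0.006,0.003,0,0,0,0.85],[-0.11,-0.0095,0.003,0,0,0,0.85],[-0.145,-0.0125,0.003,0,0,0,0.85],[-0.145,-0.0125,0.02,0,0,0,0.85],[-0.145,-0.0125,0.113,0,0,0,0.85],[-0.16,-0.1,0.113,0,0,-0.06,0.85],[-0.18,-0.19,0.113,0,0,-0.12,0.85],[-0.2,-0.28,0.113,0,0,-0.203,0.85],[-0.22,-0.37,0.113,0,0,-0.203,0.85],[-0.24,-0.46,0.113,0,0,-0.203,0.85],[-0.26,-0.55,0.113,0,0,-0.203,0.85],[-0.271,-0.63,0.113,0,0,-0.203,0.85],[-0.271,-0.696,0.113,0,0,-0.203,0.85],[-0.271,-0.696,0.113,0,0,-0.203,0.85],[-0.271,-0.696,0.113,0,0,-0.203,0.85],[-0.271,-0.696,0.113,0,0,-0.203,0.85]]]'

```text
t: 31.55
position: [430.0, -381.5, 90.1]
ee_rot: [0.0, -0.681, 0.732, 0.0]
contact_force: [-0.4, -0.6, -0.8]
grip_width: 0.335
```

```bash
python3 - <<'E'
from h import *
im2=get_image("scene");crop("scene",110,200,280,160,2.8,'pics/i1s.png',im2)
E
```

```text
(no output)
```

View pics/i1s.png

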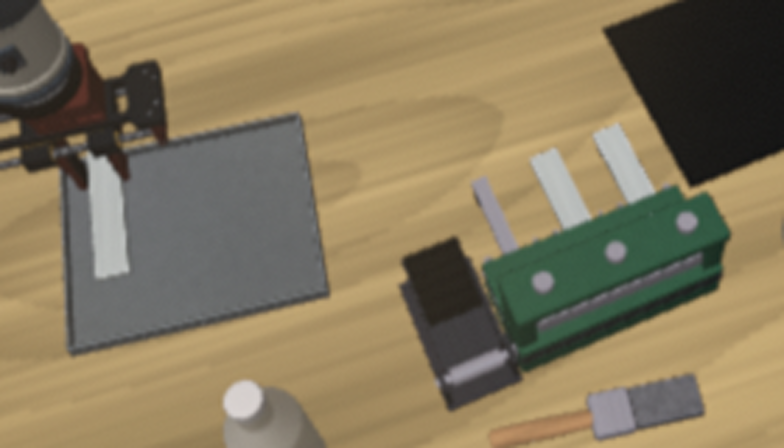

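The blank is held above the tray at crop (108,220), well inside the walls. Lowering and releasing.

Emit:
carry_out --deltas '[[[0,0,-0.06,0,0,0,0.85],[0,0,-0.12,0,0,0,0.85],[0,0,-0.15,0,0,0,0.85],[0,0,-0.162,0,0,0,0.85],[0,0,-0.162,0,0,0,0.85],[0,0,-0.162,0,0,0,0.85],[0,0,-0.162,0,0,0,0.45],[0,0,-0.162,0,0,0,0.45],[0,0,-0.162,0,0,0,0.45],[0,0,-0.1,0,0,0,0.45],[0,0,0,0,0,0,0.45],[0,0.3,0.15,0,0,0.203,0.45],[0,0.5,0.15,0,0,0.203,0.45],[0,0.5,0.15,0,0,0.203,0.45],[0,0.5,0.15,0,0,0.203,0.45],[0,0.5,0.15,0,0,0.203,0.45],[0,0.5,0.15,0,0,0.203,0.45],[0,0.5,0.15,0,0,0.203,0.45]]]'

```text
t: 33.4
position: [430.0, -131.4, 166.3]
ee_rot: [-0.0, 0.738, -0.675, 0.001]
contact_force: [-0.5, -0.3, 0.5]
grip_width: 0.549
```

```bash
python3 - <<'E'
from h import *
im2=get_image("scene");crop("scene",110,200,280,160,2.8,'pics/i2s.png',im2)
im=get_image("top");print(blanks("top",im,12,(415,205,100,90),200)); print(blanks("top",im,38,(300,195,80,60),100))
E
```

```text
[(array([ 468.4, -375.2]), array([ 68.1, 147.7]), 165.8), (array([ 477.4, -269.9]), array([129.7,  92.2]), 70.6)]
[(array([561.5, 105.9]), array([94.8, 29.9]), 4.8), (array([567.5,  36. ]), array([95.3, 29.8]), 4.8)]
```

View pics/i2s.png

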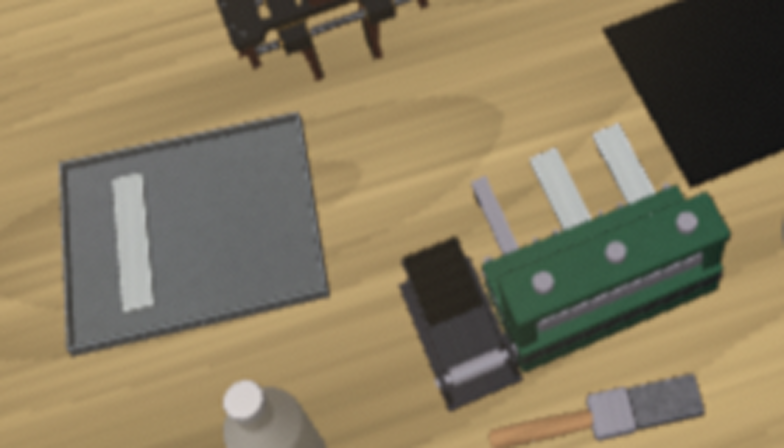

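Blank 1 lies flat in the tray. Next is bay 2.

Emit:
carry_out --deltas '[[[0.08,0.08,-0.04,0,0,0,0.45],[0.15,0.16,-0.08,0,0,0,0.45],[0.2,0.25,-0.11,0,0,0,0.45],[0.259,0.335,-0.11,0,0,0,0.45],[0.259,0.335,-0.11,0,0,0,0.45],[0.259,0.335,-0.11,0,0,0,0.45],[0.259,0.335,-0.18,0,0,0,0.45],[0.259,0.335,-0.23,0,0,0,0.45],[0.259,0.335,-0.255,0,0,0,0.45],[0.259,0.335,-0.264,0,0,0,0.45],[0.259,0.335,-0.264,0,0,0,0.45],[0.259,0.335,-0.264,0,0,0,0.7],[0.259,0.335,-0.264,0,0,0,0.85],[0.259,0.335,-0.264,0,0,0,0.85],[0.259,0.335,-0.264,0,0,0,0.85],[0.259,0.335,-0.264,0,0,0,0.85]]]'

```text
t: 35.1
position: [559.8, 35.1, 34.5]
ee_rot: [-0.001, 0.737, -0.676, 0.001]
contact_force: [-0.2, -1.2, 6.0]
grip_width: 0.336
```

Emit:
carry_out --deltas '[[[-0.03,-0.0026,0.003,0,0,0,0.85],[-0.07,-0.006,0.003,0,0,0,0.85],[-0.11,-0.0095,0.003,0,0,0,0.85],[-0.145,-0.0125,0.003,0,0,0,0.85],[-0.145,-0.0125,0.02,0,0,0,0.85],[-0.145,-0.0125,0.114,0,0,0,0.85],[-0.16,-0.1,0.114,0,0,-0.06,0.85],[-0.18,-0.19,0.114,0,0,-0.12,0.85],[-0.2,-0.28,0.114,0,0,-0.203,0.85],[-0.22,-0.37,0.114,0,0,-0.203,0.85],[-0.24,-0.46,0.114,0,0,-0.203,0.85],[-0.25,-0.55,0.114,0,0,-0.203,0.85],[-0.25,-0.64,0.114,0,0,-0.203,0.85],[-0.25,-0.716,0.114,0,0,-0.203,0.85],[-0.25,-0.716,0.114,0,0,-0.203,0.85],[-0.25,-0.716,0.114,0,0,-0.203,0.85],[-0.25,-0.716,0.114,0,0,-0.203,0.85]]]'

```text
t: 36.8
position: [434.3, -322.1, 90.0]
ee_rot: [0.0, -0.681, 0.732, 0.0]
contact_force: [0.6, 0.6, -1.3]
grip_width: 0.332
```

```bash
python3 - <<'E'
from h import *
im2=get_image("scene");crop("scene",110,200,280,160,2.8,'pics/j1s.png',im2)
E
```

```text
(no output)
```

View pics/j1s.png

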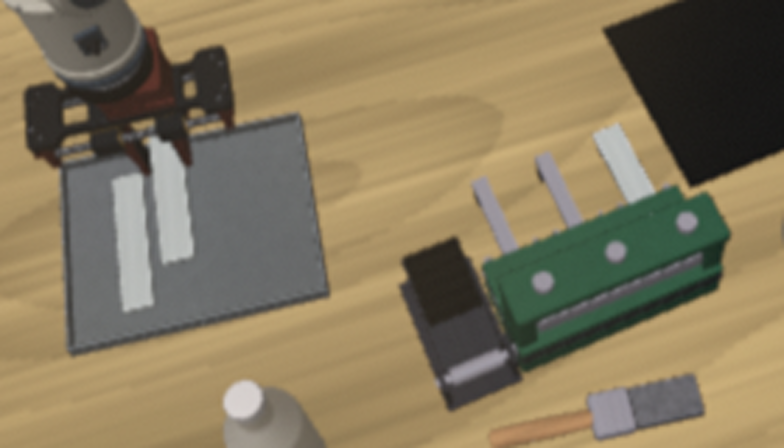

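Blank 2 is still gripped and hangs over the middle of the tray. Lowering.

Emit:
carry_out --deltas '[[[0,0,-0.06,0,0,0,0.85],[0,0,-0.12,0,0,0,0.85],[0,0,-0.15,0,0,0,0.85],[0,0,-0.162,0,0,0,0.85],[0,0,-0.162,0,0,0,0.85],[0,0,-0.162,0,0,0,0.85],[0,0,-0.162,0,0,0,0.45],[0,0,-0.162,0,0,0,0.45],[0,0,-0.162,0,0,0,0.45],[0,0,-0.1,0,0,0,0.45],[0,0,0,0,0,0,0.45],[0,0.3,0.15,0,0,0.203,0.45],[0,0.5,0.15,0,0,0.203,0.45],[0,0.5,0.15,0,0,0.203,0.45],[0,0.5,0.15,0,0,0.203,0.45],[0,0.5,0.15,0,0,0.203,0.45],[0,0.5,0.15,0,0,0.203,0.45],[0,0.5,0.15,0,0,0.203,0.45]]]'

```text
t: 38.65
position: [434.5, -71.8, 166.2]
ee_rot: [-0.001, 0.738, -0.675, 0.001]
contact_force: [0.1, -0.4, -0.3]
grip_width: 0.554
```

```bash
python3 - <<'E'
from h import *
im2=get_image("scene");crop("scene",110,200,280,160,2.8,'pics/j2s.png',im2)
im=get_image("top"); print(blanks("top",im,38,(300,195,80,60),100))
E
```

```text
[(array([561.5, 105.9]), array([94.8, 29.9]), 4.8)]
```

View pics/j2s.png

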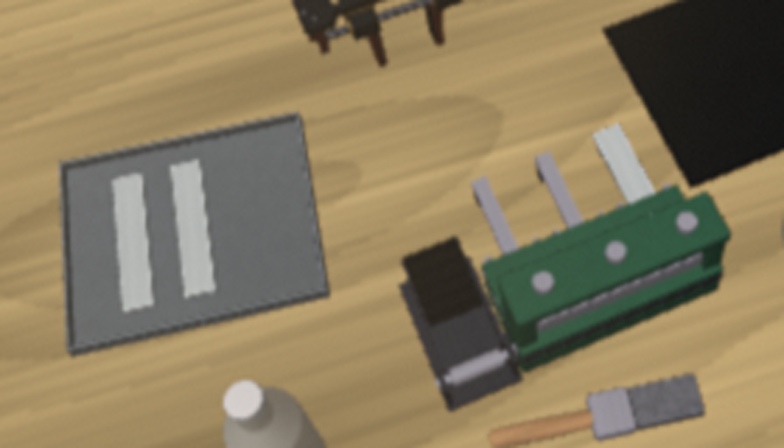

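Two are flat in the tray. Next is bay 3.

Emit:
carry_out --deltas '[[[0.06,0.08,-0.04,0,0,0,0.45],[0.12,0.16,-0.08,0,0,0,0.45],[0.18,0.25,-0.11,0,0,0,0.45],[0.237,0.356,-0.11,0,0,0,0.45],[0.237,0.356,-0.11,0,0,0,0.45],[0.237,0.356,-0.11,0,0,0,0.45],[0.237,0.356,-0.18,0,0,0,0.45],[0.237,0.356,-0.23,0,0,0,0.45],[0.237,0.356,-0.255,0,0,0,0.45],[0.237,0.356,-0.264,0,0,0,0.45],[0.237,0.356,-0.264,0,0,0,0.45],[0.237,0.356,-0.264,0,0,0,0.7],[0.237,0.356,-0.264,0,0,0,0.85],[0.237,0.356,-0.264,0,0,0,0.85],[0.237,0.356,-0.264,0,0,0,0.85],[0.237,0.356,-0.264,0,0,0,0.85]]]'

```text
t: 40.35
position: [553.3, 105.2, 34.5]
ee_rot: [-0.001, 0.737, -0.676, 0.001]
contact_force: [-0.3, -1.3, 5.5]
grip_width: 0.338
```

Emit:
carry_out --deltas '[[[-0.03,-0.0026,0.003,0,0,0,0.85],[-0.07,-0.006,0.003,0,0,0,0.85],[-0.11,-0.0095,0.003,0,0,0,0.85],[-0.145,-0.0125,0.003,0,0,0,0.85],[-0.145,-0.0125,0.02,0,0,0,0.85],[-0.145,-0.0125,0.114,0,0,0,0.85],[-0.16,-0.1,0.114,0,0,-0.06,0.85],[-0.18,-0.19,0.114,0,0,-0.12,0.85],[-0.2,-0.28,0.114,0,0,-0.203,0.85],[-0.22,-0.37,0.114,0,0,-0.203,0.85],[-0.228,-0.46,0.114,0,0,-0.203,0.85],[-0.228,-0.55,0.114,0,0,-0.203,0.85],[-0.228,-0.64,0.114,0,0,-0.203,0.85],[-0.228,-0.736,0.114,0,0,-0.203,0.85],[-0.228,-0.736,0.114,0,0,-0.203,0.85],[-0.228,-0.736,0.114,0,0,-0.203,0.85],[-0.228,-0.736,0.114,0,0,-0.203,0.85]]]'

```text
t: 42.05
position: [438.8, -262.1, 90.1]
ee_rot: [0.0, -0.681, 0.732, 0.0]
contact_force: [0.2, -0.2, -1.0]
grip_width: 0.333
```

```bash
python3 - <<'E'
from h import *
im2=get_image("scene");crop("scene",110,200,280,160,2.8,'pics/k1s.png',im2)
E
```

```text
(no output)
```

View pics/k1s.png

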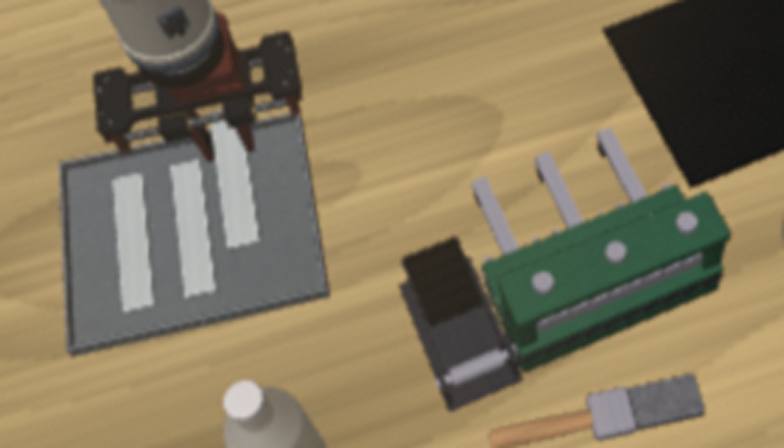

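Blank 3 is held over the tray and the press is empty. Lowering, releasing and retreating.

Emit:
carry_out --deltas '[[[0,0,-0.06,0,0,0,0.85],[0,0,-0.12,0,0,0,0.85],[0,0,-0.15,0,0,0,0.85],[0,0,-0.162,0,0,0,0.85],[0,0,-0.162,0,0,0,0.85],[0,0,-0.162,0,0,0,0.85],[0,0,-0.162,0,0,0,0.45],[0,0,-0.162,0,0,0,0.45],[0,0,-0.162,0,0,0,0.45],[0,0,-0.1,0,0,0,0.45],[0,0,0,0,0,0,0.45],[-0.04,0.3,0.15,0,0,0.203,0.45],[-0.04,0.5,0.2,0,0,0.203,0.45],[-0.04,0.5,0.2,0,0,0.203,0.45],[-0.04,0.5,0.2,0,0,0.203,0.45],[-0.04,0.5,0.2,0,0,0.203,0.45],[-0.04,0.5,0.2,0,0,0.203,0.45],[-0.04,0.5,0.2,0,0,0.203,0.45]]]'

```text
t: 43.9
position: [419.0, -10.8, 192.2]
ee_rot: [-0.001, 0.738, -0.674, 0.001]
contact_force: [0.2, -0.8, -0.2]
grip_width: 0.549
```

```bash
python3 - <<'E'
from h import *
im2=get_image("scene");cv2.imwrite('pics/l1s.png',im2);im=get_image("top");cv2.imwrite('pics/l1.png',im)
for c,s,a in blanks("scene",im2,12,(120,230,120,100),200): print(c,s,a)
E
```

```text
[ 461.7 -383.3] [ 34.2 154.8] 175.6
[ 466.5 -323.9] [ 34.  155.6] 175.7
[ 471.3 -263.8] [ 33.8 155.2] 175.7
```

View pics/l1s.png

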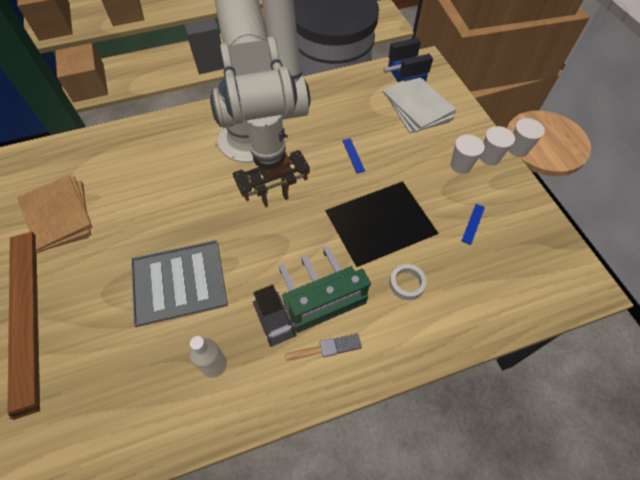

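View pics/l1.png

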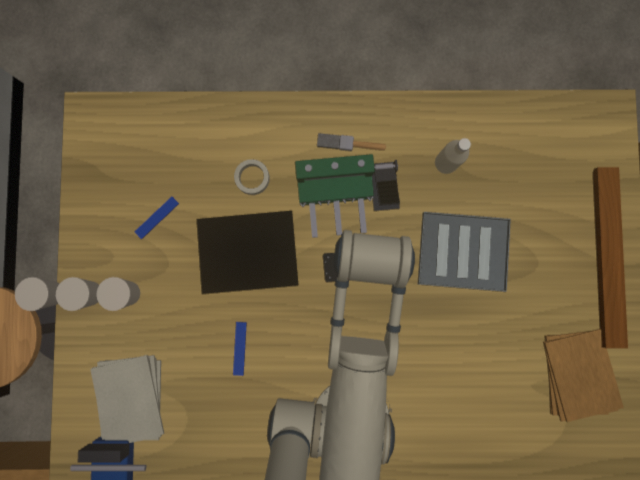

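All three blanks lie flat inside the tray at top-view pixels (443,250), (464,252) and (485,253). The spray bottle, tape, brush and blue bars are at their starting pixels, and the gripper is clear of everything.

```bash
python3 - <<'E'
from workcell import *
print(job_done()); print(read_state()['t'])
E
```

```text
the job is handed in; nothing more can be done
None
the job is handed in; nothing more can be done
```

I slid the three aluminium blanks into bays 1–3, pushed each against its back stop (18–19 N), and worked the pedal. I then laid all three flat in the grey tray and handed the job in at about 44 s.

- **Pedal:** I pressed it until it stalled at 43.6 mm height with about 29 N downward, and held it there from about 23.6 s to 26.9 s, roughly 3.3 s. The top view just before pressing and the one after release both showed all three blanks home. Just after release it also showed the pedal back up.
- **Last check:** both final pictures show the three blanks about 60 mm apart inside the tray. They also show the press and mat empty, and the spray bottle, tape, brush and blue bars at their starting pixels.
- **Disagreements:** the two cameras differed by 1–2 mm, so I averaged their positions. One reading of blank 1's length in its bay came out 3 mm long, but a scene-picture comparison and a later reading showed it had not moved. I saw neither a knocked blank nor a grip slip.

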